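Take the unlatched module out of the rail

TASK

One of the three look-alike modules with a bow grip in the open enclosure was never latched to its rail: find it by tugging gently at the grips, lift it straight up out from between its neighbours without knocking the cover leaning over it, and set it down (not dropped) standing upright on the clear part of the returns tray. Leave the two latched modules fully home on the rail, and do not disturb what lies in the tray and on the parts case.

Things in the scene. Friction and masses are not known exactly. Their poses are not given: they have to be found in the camera images.
- slot_1 (a point): fixed point: where a module's grip-bar centre stands when the module is fully home in the first of three places on the rail, 103 mm above the table. Axes are the enclosure's: x from the gland wall to the hinge wall, y along the rail, z up. Each place lies between two fixed plain modules (tops 70 mm above the table); modules interlock by T ribs and grooves with 1 mm play
- slot_2 (a point): the same for the middle place, 64 mm further along y. Ribs and grooves run the full 50 mm height of the housings, so a module comes free of its neighbours only after rising 50 mm straight up
- slot_3 (a point): the same for the third place, 64 mm further again along y
- cover_hinge (a point): middle of the cover's hinge line on the enclosure's hinge wall, 80 mm above the table, 165 mm beyond the row of grips in x; axes as the enclosure. The enclosure is a cream box lying on its back, 230 mm (x) by 300 mm (y), walls 80 mm high; cable glands stick 22 mm out of the wall opposite the hinge (the gland wall)
- cover_edge (a point): middle of the cover's free upper edge, 243 mm above the table, almost straight above the row of grips (163 mm from the hinge line). A fixed clear panel, 230 mm long, 300 mm wide, rim 6 mm deep on its underside, rising from the hinge at 45 degrees from level and leaning over the modules. It bars a tool held upright over a grip; lean the gripper's body 30 to 45 degrees towards the gland wall
- grip_a (a point): centre of the bow grip's bar on one of three look-alike modules: bar 36 mm long (x), 14 mm thick (y), 14 mm high, 33 mm above the top of the grey housing, open beneath but for two legs. Pinch it across y. Axes: x along the module, z up. One of the three is not latched and rises with its weight and a few newtons of rubbing; they look the same
- grip_b (a point): the same on another of the three modules. A latched module stays put against a pull of 20 N; beyond about 30 N it is torn off the rail and stays up
- grip_c (a point): the same on another of the three modules. Housing 100 mm (x) by 30.5 mm (y), 50 mm high; the bar's centre is 83 mm above the module's underside; 0.17 to 0.31 kg
- tray_clear (a point): middle of the clear far part of the returns tray's floor, 4 mm above the table. Dark open tray, 280 mm (x) x 170 mm (y), walls 30 mm high and 4 mm thick; this point lies 60 mm in the tray's x beyond the tray's centre. The clear part reaches 76 mm either way in x and 81 mm either way in y; an old module lies in the rest. Stands left of the enclosure
- tray: the same tray, fixed; origin on the table under its centre, axes as tray_clear
- cover: the clear cover, origin at cover_hinge
- module_a: the module that carries grip_a; origin at the centre of its underside
- module_b: the module that carries grip_b; origin at the centre of its underside
- module_c: the module that carries grip_c; origin at the centre of its underside
- old_terminal: a discarded plain module lying on its side (100 x 50 mm, 31 mm thick) in the near half of the tray; leave it where it is
- screwdriver: screwdriver, 180 mm, lying on the parts case (dark case 220 x 170 mm, 55 mm high, right of the enclosure); leave it where it is
- tape: black roll of tape, 70 mm across, 19 mm high, lying on the parts case; leave it where it is
- end_clamp: small grey end clamp, 48 x 36 x 9 mm, lying on the parts case; leave it where it is
Not all that is in view belongs to the job. Leave any blue, green or purple look-alike of the module_c alone.

How it is judged (in metres and radians):
On the way, in this order (a step that is already met when the one before it is completed fails the run):
1. a module is 52 mm or more straight above its place (within 8 mm sideways), upright within 7 degrees (((z of grip_a in the frame of slot_1 above 0.052 m and horizontal distance between grip_a and slot_1 below 0.008 m and angle between grip_a's own z axis and vertical below 0.12 rad) or (z of grip_a in the frame of slot_2 above 0.052 m and horizontal distance between grip_a and slot_2 below 0.008 m and angle between grip_a's own z axis and vertical below 0.12 rad) or (z of grip_a in the frame of slot_3 above 0.052 m and horizontal distance between grip_a and slot_3 below 0.008 m and angle between grip_a's own z axis and vertical below 0.12 rad) or (z of grip_b in the frame of slot_1 above 0.052 m and horizontal distance between grip_b and slot_1 below 0.008 m and angle between grip_b's own z axis and vertical below 0.12 rad) or (z of grip_b in the frame of slot_2 above 0.052 m and horizontal distance between grip_b and slot_2 below 0.008 m and angle between grip_b's own z axis and vertical below 0.12 rad) or (z of grip_b in the frame of slot_3 above 0.052 m and horizontal distance between grip_b and slot_3 below 0.008 m and angle between grip_b's own z axis and vertical below 0.12 rad) or (z of grip_c in the frame of slot_1 above 0.052 m and horizontal distance between grip_c and slot_1 below 0.008 m and angle between grip_c's own z axis and vertical below 0.12 rad) or (z of grip_c in the frame of slot_2 above 0.052 m and horizontal distance between grip_c and slot_2 below 0.008 m and angle between grip_c's own z axis and vertical below 0.12 rad) or (z of grip_c in the frame of slot_3 above 0.052 m and horizontal distance between grip_c and slot_3 below 0.008 m and angle between grip_c's own z axis and vertical below 0.12 rad))).
2. the module stands upright on the tray's floor while the fingers still hold it (((contact force between module_a and tray above 0.3 N and contact force between the fingers and module_a above 1 N and angle between grip_a's own z axis and vertical below 0.12 rad) or (contact force between module_b and tray above 0.3 N and contact force between the fingers and module_b above 1 N and angle between grip_b's own z axis and vertical below 0.12 rad) or (contact force between module_c and tray above 0.3 N and contact force between the fingers and module_c above 1 N and angle between grip_c's own z axis and vertical below 0.12 rad))), for 0.1 s.
At the end, for the whole second after the job is handed in: One module stands upright (within 6 degrees), at rest on the floor of the tray's clear part (its centre within 75 mm lengthwise and 70 mm sideways of the middle of that part), and the other two are still fully home on the rail (within 4 mm of where they were) (((x of grip_a in the frame of tray_clear between -0.075 and 0.075 m and y of grip_a in the frame of tray_clear between -0.07 and 0.07 m and z of grip_a in the frame of tray_clear between 0.078 and 0.088 m and angle between grip_a's own z axis and vertical below 0.1 rad and linear speed of module_a below 0.02 m/s and distance of each of grip_b, grip_c from where it was at the start of the episode below 0.004 m) or (x of grip_b in the frame of tray_clear between -0.075 and 0.075 m and y of grip_b in the frame of tray_clear between -0.07 and 0.07 m and z of grip_b in the frame of tray_clear between 0.078 and 0.088 m and angle between grip_b's own z axis and vertical below 0.1 rad and linear speed of module_b below 0.02 m/s and distance of each of grip_a, grip_c from where it was at the start of the episode below 0.004 m) or (x of grip_c in the frame of tray_clear between -0.075 and 0.075 m and y of grip_c in the frame of tray_clear between -0.07 and 0.07 m and z of grip_c in the frame of tray_clear between 0.078 and 0.088 m and angle between grip_c's own z axis and vertical below 0.1 rad and linear speed of module_c below 0.02 m/s and distance of each of grip_a, grip_b from where it was at the start of the episode below 0.004 m))); the robot touches nothing.
It fails at once if the cover is knocked (more than 8 N) (contact force between anything else and cover above 8 N).
It fails at once if something lying in the tray or on the parts case is moved more than 30 mm (distance of any of old_terminal, screwdriver, tape, end_clamp from where it was at the start of the episode above 0.03 m).
It also fails if it takes over 58 s, if anything falls off the work surface, if the arm or the gripper's body presses on something with over 40 N, if the wrist force passes 120 N, or if a joint passes its speed limit or range.

ROBOT

A 6-joint arm with a two-finger parallel gripper is mounted at the origin on the work surface. World frame = base frame: x ahead of the robot, y to its left, z up, the work surface at z = 0. Lengths are in mm, angles in degrees, forces in N, time in s.
With the tool pointing down it reaches from about 300 to 850 mm from the base axis. Payload 4.2 kg.
Tool frame: the origin (TCP) lies at the very end of the fingers, on their centre line; the grasp point (between the pads) lies 19 mm behind it; z points along the fingers, x is the direction in which the jaws open and shut, and the axes are right-handed (so a half turn about z gives the same grasp; the last joint's range is limited). The gripper opens to 91 mm and grips with 3 to 60 N. Pads are 32 mm wide; open, the fingers measure 118 mm over their backs; the gripper's body (76 mm by 178 mm) begins 60 mm behind the grasp point.
Start: joints at [-70.302, 18.312, 89.639, -0, 72.044, -1.146], TCP at [204.606, -537.385, 184.576] pointing down, gripper open.
Joint ranges: [-177.97, 177.97], [-48.28, 115.42], [12.27, 149.76], [-77.06, 257.06], [2.81, 150.46], [-146.56, 146.56]. Speed limits (degrees/s): [147.25, 147.25, 180, 180, 180, 180].

INTERFACE

Orientations are given as [roll, pitch, yaw] about the fixed x, y, z axes, in that order (R = Rz(yaw) Ry(pitch) Rx(roll)).
In Python, from workcell import env gives the robot as it stands.
- The arm moves only by the tool servo_tool, never from a script. Its argument "plan" is a list of rows, each a list of 3 entries, a list of its own where there are three numbers: the turn, a rotation vector about the tool's x, y, z in degrees, then the shift along the tool's x, y, z in mm, then the finger opening in mm, from 0 to 91.2. In form: [[[ax, ay, az], [dx, dy, dz], claw], ...]. A call has exactly 10 rows; each row shifts and turns the pose as measured when the row begins, along the tool's axes as they then stand; what a row does not reach is not made up. A row lasts 1/8 s, in which the tool goes at most 62.5 mm and 10.7 degrees, less where a joint would pass 70% of its speed; a pose out of reach is approached as far as the arm can. A call with a gripper value outside its range is refused whole. The fingers move at their own pace and stop on an object; "squeeze" is the grip in N (left out, the last holds). Time passes only in rows, so rows that do not move let the fingers close, or fill a call up. It gives the time, the measured TCP pose, the force and the opening at its end, in the units of the state.
- env.state(): the state, without advancing time (a new reading comes with each control period).
- env.grab_frame(name): name is "scene" or "top" or "wrist"; returns a dict with "pixels" (400x640x3 uint8, red, green, blue), "intrinsics" (3x3 intrinsics, pixels), "eye" and "attitude" of the camera in the world. Camera axes: x right, y up, looking along -z (the intrinsics and any distortion apply to the point x, -y, -z); pixel columns grow to the right and rows downward; lengths in mm; the calibration is good to about 2 mm. A picture is of the moment at which its call begins. There is no depth.
- env.job_done(): hands the job in, once; it reports no verdict.
The state is a dict: "time_s": time; "qpos": joint angles; "qvel": joint speeds; "effort": joint torques, N m; "ee_pos": TCP position; "ee_rot": TCP orientation; "force": force on the tool from outside, world axes, zero at the start; "torque": the same for the moment, N m; "gripper_width": finger opening in mm.
Only numpy, scipy, OpenCV 4.12 (cv2) and the standard library are available. Lean on these libraries where they do the work, as an engineer would, in place of code of your own. Each camera call takes 0.05 s, during which the arm holds its last target.

## Working session

There is one attempt and no reset: what is moved stays moved. The work goes in short steps, Python scripts to look and compute and a tool call to move; the robot and the scene stay as the last step left them, time stands still between calls to the robot, and variables do not carry over. Pictures are saved under pics/ and viewed, and the job is handed in when it is done.

Besides the shell and the picture viewer there is one more tool, called after "Request:" as name(argument=value, ...) on one line, values as JSON. servo_tool: Moves the arm, as the interface text tells. Its arguments: {"type":"object","properties":{"plan":{"type":"array"},"squeeze":{"type":"number"}},"required":["plan"]}

```bash
mkdir -p pics; ls; python3 - <<'E'
from workcell import env
import cv2
print(env.state())
for n in ["scene","top","wrist"]:
    f=env.grab_frame(n); cv2.imwrite(f"pics/{n}0.png",f["pixels"][:,:,::-1]); print(n,f["intrinsics"],f["eye"],f["attitude"],[k for k in f])
E
```

```text
pics
{'time_s': 0.0, 'qpos': array([-7.03012049e+01,  1.83516621e+01,  8.97073101e+01, -1.24422071e-03,
        7.20415633e+01, -1.14434727e+00]), 'qvel': array([-0.06096479, -0.09907806,  0.03905772, -0.08244216, -0.05116009,
       -0.0745061 ]), 'effort': array([ 2.33266646e-04, -4.12467706e+01, -2.31970328e+01,  7.26854475e-02,
        4.55508241e-02, -1.28450920e-04]), 'ee_pos': array([ 204.41330208, -536.84742718,  183.71397233]), 'ee_rot': array([-1.79999175e+02,  1.00539085e-01, -6.91564722e+01]), 'force': array([-0.29337094, -0.64471804,  0.09792379]), 'torque': array([-0.04576121, -0.00462935,  0.03173088]), 'gripper_width': 91.53268717181565}
scene [[366.40745371   0.         320.8923422 ]
 [  0.         366.40745371 202.19827176]
 [  0.           0.           1.        ]] [921.81467905 689.44675045 992.53299667] [ 45.09166106  -0.86631733 152.10974571] ['pixels', 'intrinsics', 'eye', 'attitude']
top [[436.63284017   0.         325.83712872]
 [  0.         436.63284017 199.71014139]
 [  0.           0.           1.        ]] [ 288.10872703  -63.59519759 1376.72688577] [ 11.28206935  -0.11157704 -89.24305838] ['pixels', 'intrinsics', 'eye', 'attitude']
wrist [[338.01220958   0.         318.36865843]
 [  0.         338.01220958 197.7521006 ]
 [  0.           0.           1.        ]] [ 278.08577925 -508.84894165  385.34353887] [-1.64377153e+01  4.63632279e-02 -6.92170718e+01] ['pixels', 'intrinsics', 'eye', 'attitude']
```

View pics/scene0.png

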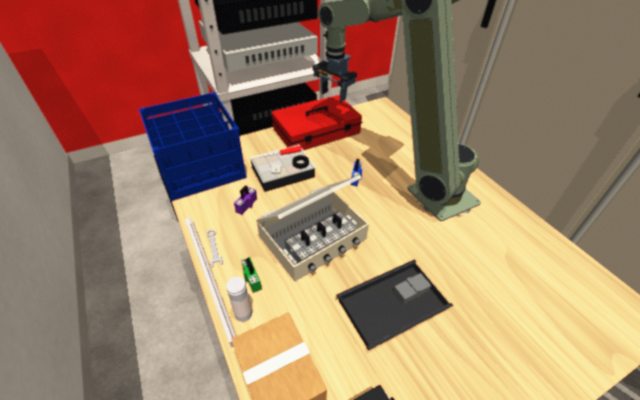

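View pics/top0.png

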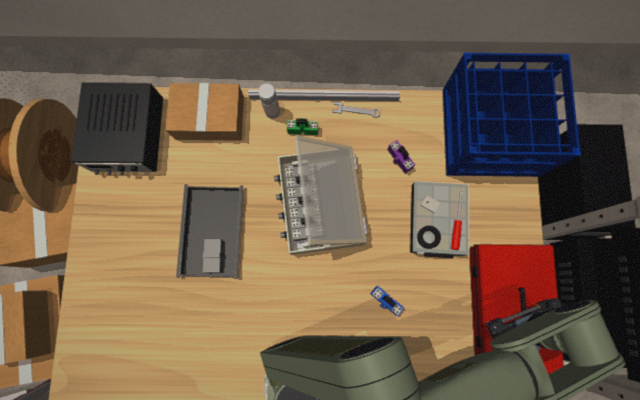

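View pics/wrist0.png

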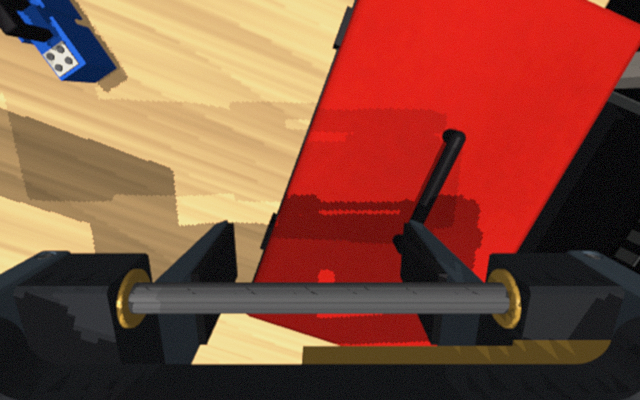

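```bash
cat > h.py <<'E'
import numpy as np, cv2
from scipy.spatial.transform import Rotation as R
from workcell import env
def rot(a): return R.from_euler('xyz',a,degrees=True).as_matrix()
def grab(n,fn=None):
    f=env.grab_frame(n); 
    if fn: cv2.imwrite(f"pics/{fn}.png",f["pixels"][:,:,::-1])
    return f
def ray(f,u,v):
    K=np.array(f["intrinsics"]); d=np.array([(u-K[0,2])/K[0,0],-(v-K[1,2])/K[1,1],-1])
    return np.array(f["eye"]),rot(f["attitude"])@d
def plane(f,u,v,z):
    e,d=ray(f,u,v); return e+d*(z-e[2])/d[2]
def proj(f,p):
    K=np.array(f["intrinsics"]); c=rot(f["attitude"]).T@(np.array(p)-np.array(f["eye"]))
    return np.array([K[0,2]+K[0,0]*c[0]/-c[2],K[1,2]-K[1,1]*c[1]/-c[2]])
def tri(f1,p1,f2,p2):
    a,d=ray(f1,*p1); b,e=ray(f2,*p2)
    s=np.linalg.lstsq(np.c_[d,-e],b-a,rcond=None)[0]; P=a+d*s[0];Q=b+e*s[1]
    return (P+Q)/2,np.linalg.norm(P-Q)
def crop(f,x,y,w,h,s,fn):
    im=f["pixels"][y:y+h,x:x+w,::-1]; cv2.imwrite(f"pics/{fn}.png",cv2.resize(im,None,fx=s,fy=s,interpolation=cv2.INTER_CUBIC))
E
python3 - <<'E'
from h import *
f=grab("scene"); crop(f,245,170,140,110,5.5,"s1")
f=grab("top"); crop(f,265,125,110,135,4.4,"t1"); crop(f,165,175,90,110,5,"t2")
E
```

```text
(no output)
```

View pics/s1.png

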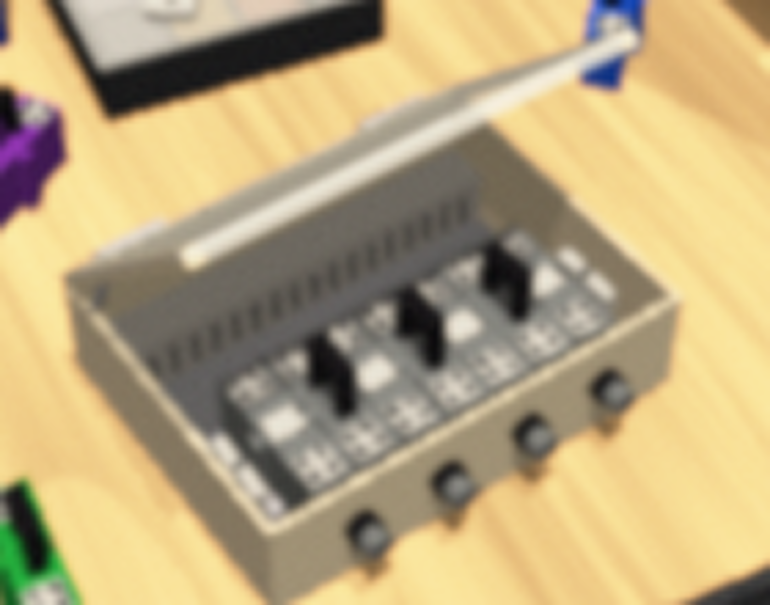

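View pics/t1.png

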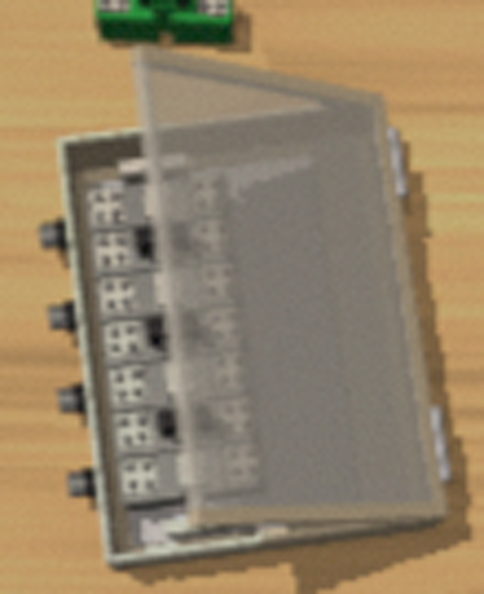

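View pics/t2.png

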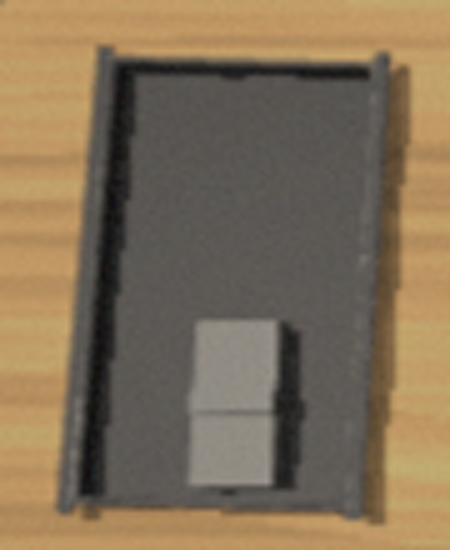

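```bash
python3 - <<'E'
from h import *
s=grab("scene");t=grab("top")
S=lambda u,v:(245+(u+.5)/5.5-.5,170+(v+.5)/5.5-.5)
T=lambda u,v:(265+(u+.5)/4.4-.5,125+(v+.5)/4.4-.5)
T2=lambda u,v:(165+(u+.5)/5-.5,175+(v+.5)/5-.5)
print("scene rim", *[plane(s,*S(*p),80).round(1) for p in [(275,527),(678,297),(70,280)]])
print("top rim", *[plane(t,*T(*p),80).round(1) for p in [(62,140),(108,560),(447,518)]])
print("top tray rim", *[plane(t,*T2(*p),30).round(1) for p in [(105,47),(382,55),(67,510),(353,516)]])
print("cover edge tri", tri(s,S(190,255),t,T(140,52)),tri(s,S(635,38),t,T(193,522)))
for n,f,(x,y,w,h) in (("scene",s,(245,170,140,110)),("top",t,(265,125,110,135))):
    g=cv2.cvtColor(f["pixels"],cv2.COLOR_RGB2GRAY)[y:y+h,x:x+w]
    g=cv2.resize(g,None,fx=4,fy=4,interpolation=cv2.INTER_CUBIC)
    k,l,st,c=cv2.connectedComponentsWithStats((g<(55 if n=="scene" else 60)).astype(np.uint8))
    for i in range(1,k):
        if st[i,4]>60: print(n,(st[i,:4]/4).round(1)+[x,y,0,0],st[i,4]/16,(c[i]/4+[x,y]).round(1))
crop(s,295,208,50,45,14,"s2"); crop(t,285,165,40,65,9,"t3")
E
```

```text
scene rim [677.5  88.5  80. ] [388.8  47.5  80. ] [ 711.6 -133.3   80. ]
top rim [681.1  84.7  80. ] [388.   43.7  80. ] [ 419.3 -184.3   80. ]
top tray rim [601.5 381.9  30. ] [598.7 206.4  30. ] [312.6 383.   30. ] [311.3 209.2  30. ]
cover edge tri (array([689.04009326,  20.75436421, 239.3145756 ]), np.float64(3.064393362945311)) (array([397.38140732, -18.15395843, 240.68220395]), np.float64(3.2891953596776498))
scene [254.5 170.   59.5  20.8] 382.25 [287.  180.2]
scene [245.  186.8   3.8   9. ] 23.875 [246.3 191.1]
scene [245.  192.8  10.8  17. ] 76.8125 [250.1 201.3]
scene [332.8 214.    8.5  14. ] 72.125 [337.  220.7]
scene [317.  222.2   8.5  14.2] 72.375 [321.4 229. ]
scene [300.8 230.8   8.8  14.8] 72.3125 [305.2 237.8]
scene [353.  238.    3.5   4. ] 6.875 [354.4 239.7]
scene [339.  246.    3.8   4.2] 6.75 [340.5 247.7]
scene [324.  254.5   4.5   4.5] 8.3125 [325.8 256.3]
scene [246.2 258.8   7.5  15.2] 57.375 [250.  266.3]
scene [308.8 263.5   4.    4.2] 8.625 [310.4 265.2]
scene [377.  276.2   8.    3.8] 20.5 [381.7 278.4]
top [287.8 125.   30.2  10. ] 161.25 [302.9 130.9]
top [277.8 175.8   2.2   6. ] 8.875 [278.7 178.7]
top [296.  176.8   3.5   6.8] 17.8125 [297.8 180. ]
top [279.8 194.    2.2   6.2] 8.5 [280.8 197.1]
top [298.8 197.5   3.5   6.5] 17.125 [300.3 200.5]
top [281.8 212.8   2.5   6. ] 8.375 [283.  215.6]
top [301.5 218.5   3.2   5.8] 14.9375 [302.9 221.4]
top [284.  232.    2.5   5.8] 8.25 [285.2 234.9]
top [294.5 239.   10.    1.8] 6.5 [299.3 239.8]
```

View pics/s2.png

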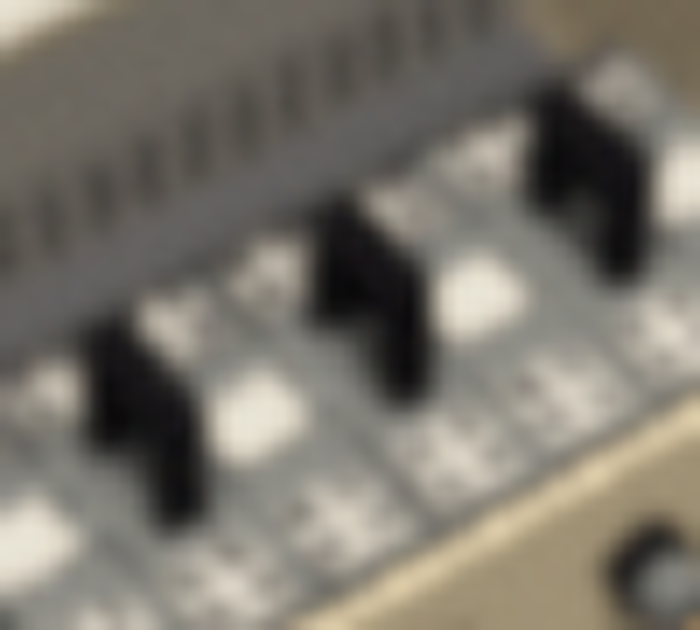

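View pics/t3.png

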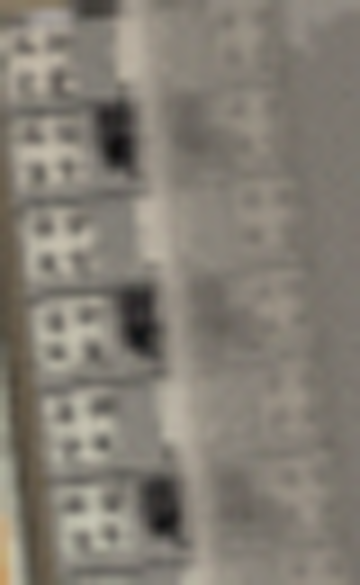

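```bash
python3 - <<'E'
from h import *
s=grab("scene");t=grab("top")
a=np.radians(8.1); ey=np.array([np.cos(a),np.sin(a),0]); ex=np.array([np.sin(a),-np.cos(a),0]); ez=np.array([0,0,1.])
def box(c): return [np.array(c)+sx*18*ex+sy*7*ey+z*ez for sx in(-1,1) for sy in(-1,1) for z in (-33,7)]
for nm,bb in (("g far",(300.8,230.8,8.8,14.8)),("mid",(317,222.2,8.5,14.2)),("near",(332.8,214,8.5,14))):
    tgt=np.array([bb[0]+bb[2]/2-.5,bb[1]+bb[3]/2-.5]); c=np.array([543,2,103.])
    for _ in range(6):
        P=np.array([proj(s,p) for p in box(c)]); ctr=(P.min(0)+P.max(0))/2
        d=plane(s,*tgt,90)-plane(s,*ctr,90); c=c+d
    print(nm,c.round(1),(P.max(0)-P.min(0)).round(1), bb[2:], "top proj of gland end:",proj(t,c-18*ex+7*ez).round(1),proj(t,c-18*ex-20*ez).round(1))
E
```

```text
g far [606.7  13.4 103. ] [10.2 17.2] (8.8, 14.8) top proj of gland end: [294.7 178.5] [295.3 180.7]
mid [544.2   3.5 103. ] [10.2 16.8] (8.5, 14.2) top proj of gland end: [297.4 199.1] [298.  200.8]
near [480.4  -4.8 103. ] [10.5 16.5] (8.5, 14) top proj of gland end: [299.7 220.4] [300.2 221.8]
```

```bash
cat >> h.py <<'E'
A=np.radians(8.1); EY=np.array([np.cos(A),np.sin(A),0]); EX=np.array([np.sin(A),-np.cos(A),0]); EZ=np.array([0,0,1.])
def target(grasp,th=43):
    """R and TCP for grasp point (world) with lean th"""
    th=np.radians(th); z=-np.cos(th)*EZ+np.sin(th)*EX; M=np.c_[EY,np.cross(z,EY),z]
    return M,np.array(grasp)+19*z
def cur():
    s=env.state(); return rot(s["ee_rot"]),np.array(s["ee_pos"]),s
def rows(wps,dec=1):
    """wps: list of (R,p) incl. start"""
    for (R0,p0),(R1,p1) in zip(wps[:-1],wps[1:]):
        w=R.from_matrix(R0.T@R1).as_rotvec(degrees=True); d=R0.T@(p1-p0)
        print("[",w.round(dec).tolist(),",",d.round(dec).tolist(),"] |w|%.1f |d|%.1f"%(np.linalg.norm(w),np.linalg.norm(d)))
def slerp(R0,R1,u): return R0@R.from_rotvec(u*R.from_matrix(R0.T@R1).as_rotvec()).as_matrix()
E
python3 - <<'E'
from h import *
R0,p0,s=cur(); R1,p1=target(np.array([480,-5.5,103])-70*target([0,0,0])[0][:,2]+EZ*60)
print(p1,R.from_matrix(R0.T@R1).magnitude()*57.3)
r0,a0=np.hypot(*p0[:2]),np.arctan2(p0[1],p0[0]); r1,a1=np.hypot(*p1[:2]),np.arctan2(p1[1],p1[0])
N=20; w=[(R0,p0)]
for k in range(1,N+1):
    u=k/N; r=r0+(r1-r0)*u; a=a0+(a1-a0)*u
    z=np.interp(u,[0,.3,.75,1],[p0[2],380,380,p1[2]])
    Rk=R.from_euler('z',(a-a0)).as_matrix()@R0 if u<=.5 else None
    if u<=.5: Rm=Rk
    else: Rk=slerp(Rm,R1,(u-.5)/.5)
    w.append((Rk,np.array([r*np.cos(a),r*np.sin(a),z])))
rows(w)
E
```

```text
[475.09918514  28.93492006 200.29903878] 86.75841869114618
[ [-0.0, 0.0, -3.6] , [-6.1, -36.1, -32.6] ] |w|3.6 |d|49.0
[ [-0.0, 0.0, -3.6] , [-6.1, -35.8, -32.6] ] |w|3.6 |d|48.8
[ [-0.0, 0.0, -3.6] , [-6.1, -35.5, -32.6] ] |w|3.6 |d|48.6
[ [-0.0, 0.0, -3.6] , [-6.1, -35.2, -32.6] ] |w|3.6 |d|48.3
[ [-0.0, 0.0, -3.6] , [-6.1, -34.9, -32.6] ] |w|3.6 |d|48.1
[ [-0.0, 0.0, -3.6] , [-6.0, -34.5, -32.6] ] |w|3.6 |d|47.9
[ [-0.0, 0.0, -3.6] , [-6.0, -34.2, -0.0] ] |w|3.6 |d|34.8
[ [-0.0, 0.0, -3.6] , [-6.0, -33.9, -0.0] ] |w|3.6 |d|34.4
[ [-0.0, 0.0, -3.6] , [-6.0, -33.6, -0.0] ] |w|3.6 |d|34.1
[ [-0.0, 0.0, -3.6] , [-6.0, -33.3, -0.0] ] |w|3.6 |d|33.8
[ [-4.1, 1.5, -3.9] , [-6.0, -33.0, -0.0] ] |w|5.9 |d|33.5
[ [-4.1, 1.5, -3.9] , [-5.8, -32.6, -2.5] ] |w|5.9 |d|33.2
[ [-4.1, 1.5, -3.9] , [-5.6, -32.0, -5.0] ] |w|5.9 |d|32.9
[ [-4.1, 1.5, -3.9] , [-5.3, -31.3, -7.4] ] |w|5.9 |d|32.6
[ [-4.1, 1.5, -3.9] , [-5.0, -30.4, -9.7] ] |w|5.9 |d|32.3
[ [-4.1, 1.5, -3.9] , [-7.1, -42.4, 21.5] ] |w|5.9 |d|48.1
[ [-4.1, 1.5, -3.9] , [-6.7, -43.7, 18.3] ] |w|5.9 |d|47.9
[ [-4.1, 1.5, -3.9] , [-6.1, -44.8, 15.1] ] |w|5.9 |d|47.7
[ [-4.1, 1.5, -3.9] , [-5.4, -45.6, 11.9] ] |w|5.9 |d|47.5
[ [-4.1, 1.5, -3.9] , [-4.5, -46.2, 8.8] ] |w|5.9 |d|47.3
```

Request:
servo_tool(plan=[[[0,0,-3.6],[-6,-36,-33],91],[[0,0,-3.6],[-6,-36,-33],91],[[0,0,-3.6],[-6,-36,-33],91],[[0,0,-3.6],[-6,-36,-33],91],[[0,0,-3.6],[-6,-36,-33],91],[[0,0,-3.6],[-6,-36,-33],70],[[0,0,-3.6],[-6,-36,-10],50],[[0,0,-3.6],[-6,-36,0],50],[[0,0,-3.6],[-6,-36,0],50],[[0,0,-3.6],[-6,-36,0],50]])

```text
time_s: 1.7
ee_pos: [456.4, -269.1, 399.3]
ee_rot: [-179.9, -0.1, -32.3]
force: [0.6, -0.0, -0.1]
gripper_width: 50.3
```

```bash
python3 - <<'E'
from h import *
R0,p0,s=cur(); R1,p1=target([480,-5.5,103]); print("TCP final",p1)
pm=np.array([470,120,370]); w=[(R0,p0)]
for k in range(1,11): u=k/10; w.append((slerp(R0,R1,u),p0+(pm-p0)*u))
rows(w)
E
```

```text
TCP final [481.82579377 -18.32869571  89.10427967]
[ [-4.1, 1.5, -3.8] , [-19.6, -33.6, 3.0] ] |w|5.8 |d|39.0
[ [-4.1, 1.5, -3.8] , [-17.4, -35.0, 0.0] ] |w|5.8 |d|39.0
[ [-4.1, 1.5, -3.8] , [-14.9, -36.0, -3.0] ] |w|5.8 |d|39.0
[ [-4.1, 1.5, -3.8] , [-12.4, -36.6, -5.9] ] |w|5.8 |d|39.0
[ [-4.1, 1.5, -3.8] , [-9.7, -36.8, -8.9] ] |w|5.8 |d|39.0
[ [-4.1, 1.5, -3.8] , [-7.0, -36.6, -11.7] ] |w|5.8 |d|39.0
[ [-4.1, 1.5, -3.8] , [-4.2, -36.0, -14.5] ] |w|5.8 |d|39.0
[ [-4.1, 1.5, -3.8] , [-1.4, -35.1, -17.1] ] |w|5.8 |d|39.0
[ [-4.1, 1.5, -3.8] , [1.4, -33.7, -19.6] ] |w|5.8 |d|39.0
[ [-4.1, 1.5, -3.8] , [4.1, -32.1, -21.9] ] |w|5.8 |d|39.0
```

Request:
servo_tool(plan=[[[-4.1,1.5,-3.8],[-20,-34,3],50],[[-4.1,1.5,-3.8],[-17,-35,0],50],[[-4.1,1.5,-3.8],[-15,-36,-3],50],[[-4.1,1.5,-3.8],[-12,-37,-6],50],[[-4.1,1.5,-3.8],[-10,-37,-9],50],[[-4.1,1.5,-3.8],[-7,-37,-12],50],[[-4.1,1.5,-3.8],[-4,-36,-14],50],[[-4.1,1.5,-3.8],[-1,-35,-17],50],[[-4.1,1.5,-3.8],[1,-34,-20],50],[[-4.1,1.5,-3.8],[4,-32,-22],50]])

```text
time_s: 2.95
ee_pos: [469.7, 133.5, 367.2]
ee_rot: [136.0, -0.4, 9.0]
force: [0.7, -0.1, -0.5]
gripper_width: 50.3
```

```bash
python3 - <<'E'
from h import *
R0,p0,s=cur(); print(s["qpos"].round(1)); R1,p1=target([480,-5.5,103])
pm=p1-100*R1[:,2]; w=[(R0,p0)]
print(pm)
for k in range(1,7): u=k/6; w.append((slerp(R0,R1,u),p0+(pm-p0)*u))
rows(w)
f=grab("wrist","w1")
E
```

```text
[ 40.7  16.2  81.3 -38.  105.4  29.1]
[472.21635286  49.19075539 162.23964983]
[ [0.2, -0.1, 0.1] , [-2.0, -13.7, 34.3] ] |w|0.2 |d|36.9
[ [0.2, -0.1, 0.1] , [-1.9, -13.6, 34.3] ] |w|0.2 |d|36.9
[ [0.2, -0.1, 0.1] , [-1.9, -13.5, 34.3] ] |w|0.2 |d|36.9
[ [0.2, -0.1, 0.1] , [-1.8, -13.4, 34.4] ] |w|0.2 |d|36.9
[ [0.2, -0.1, 0.1] , [-1.7, -13.3, 34.4] ] |w|0.2 |d|36.9
[ [0.2, -0.1, 0.1] , [-1.6, -13.2, 34.5] ] |w|0.2 |d|36.9
```

View pics/w1.png

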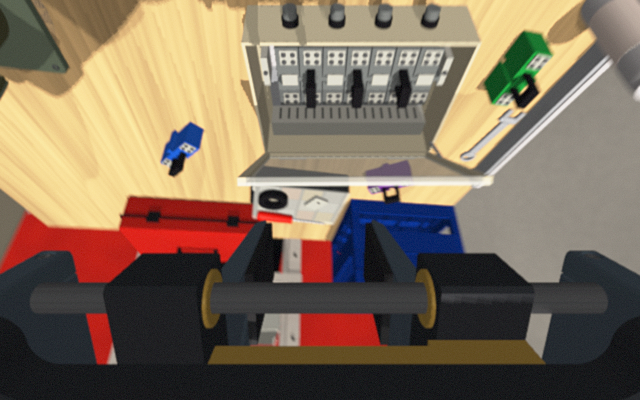

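```bash
python3 - <<'E'
from h import *
f=grab("wrist"); crop(f,260,30,190,120,4,"w2")
for c in ([480.4,-5.3,103],[544,3,103],[607,12.5,103]):
    c=np.array(c); print(proj(f,c).round(1), "ends top",proj(f,c-18*EX+7*EZ).round(1),proj(f,c+18*EX+7*EZ).round(1))
E
```

```text
[310.6  99.4] ends top [310.5  93.1] [310.5 112.4]
[356.6 100.6] ends top [358.5  94.4] [355.4 113.5]
[402.2 101. ] ends top [406.1  94.8] [399.8 113.9]
```

View pics/w2.png

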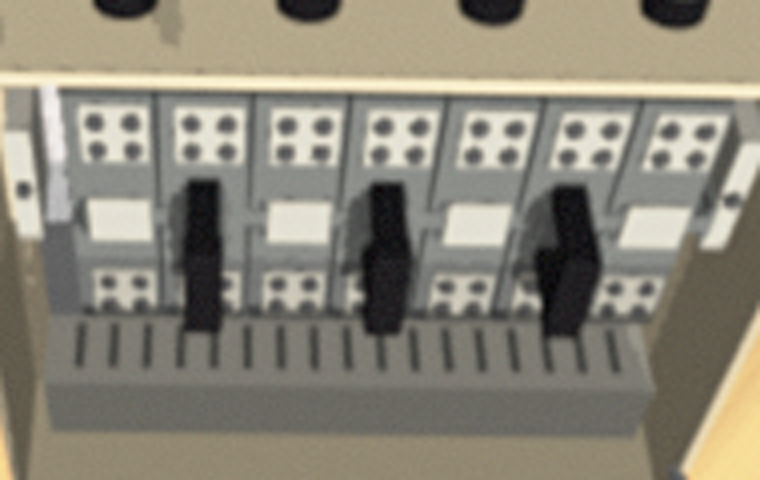

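Request:
servo_tool(plan=[[[0,0,0],[-2,-13,35],50],[[0,0,0],[-2,-13,35],50],[[0,0,0],[-2,-13,35],50],[[0,0,0],[-2,-13,35],50],[[0,0,0],[-1,-13,35],50],[[0,0,0],[-1,-13,32],50],[[0,0,0],[0,0,15],50],[[0,0,0],[0,0,15],50],[[0,0,0],[0,0,15],50],[[0,0,0],[0,0,5],50]])

```text
time_s: 4.3
ee_pos: [483.8, 9.4, 121.4]
ee_rot: [136.5, -0.9, 8.9]
force: [0.1, -0.3, 0.3]
gripper_width: 50.3
```

```bash
python3 - <<'E'
from h import *
R0,p0,s=cur(); R1,p1=target([480.5,-5.3,103]); w=[(R0,p0),(R1,p1)]; print(p1); rows(w)
print("grasp pt offsets in enclosure:", [( (p0-19*R0[:,2]-np.array([480.5,-5.3,103]))@e).round(1) for e in (EX,EY,EZ)])
f=grab("wrist","w3"); f=grab("scene"); crop(f,245,130,160,130,5,"s3")
E
```

```text
[482.32579377 -18.12869571  89.10427967]
[ [0.4, -1.2, -0.0] , [-6.2, -2.6, 42.0] ] |w|1.3 |d|42.5
grasp pt offsets in enclosure: [np.float64(-27.2), np.float64(4.9), np.float64(32.2)]
```

View pics/w3.png

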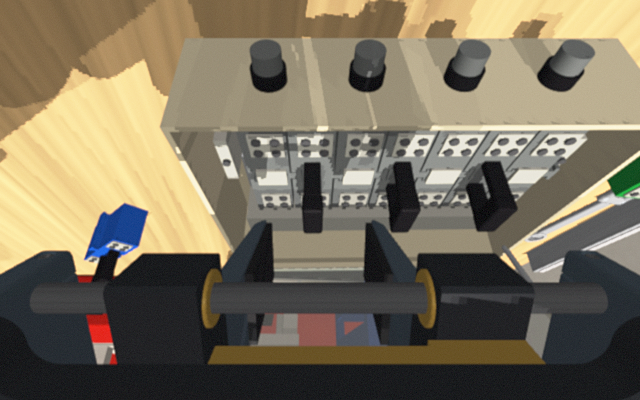

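View pics/s3.png

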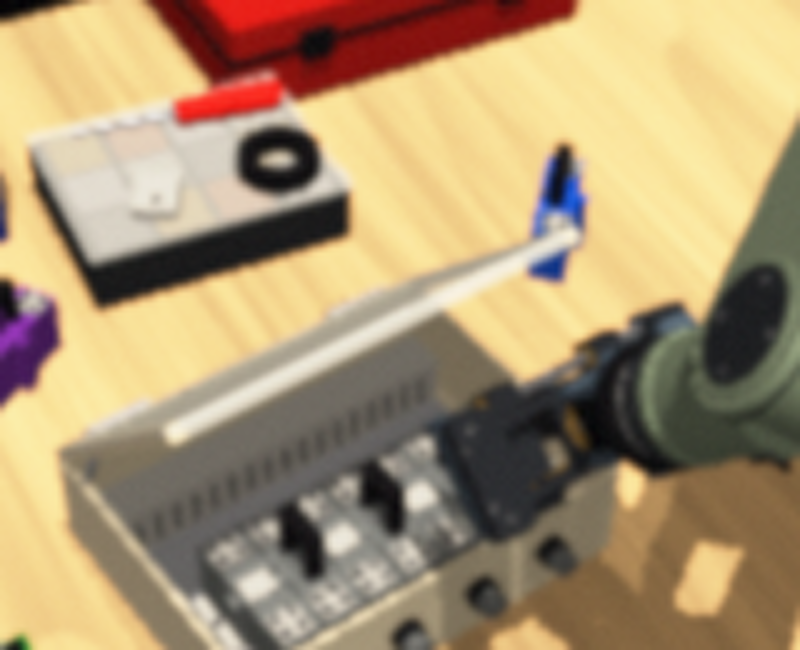

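Request:
servo_tool(plan=[[[0.2,-0.6,0],[-3,-2,2],50],[[0.2,-0.6,0],[-3,-1,8],50],[[0,0,0],[0,0,10],50],[[0,0,0],[0,0,10],50],[[0,0,0],[0,0,8],50],[[0,0,0],[0,0,4],50],[[0,0,0],[0,0,0],50],[[0,0,0],[0,0,0],50],[[0,0,0],[0,0,0],40],[[0,0,0],[0,0,0],40]])

```text
time_s: 5.65
ee_pos: [482.6, -18.0, 87.2]
ee_rot: [137.0, -0.1, 8.1]
force: [0.6, 0.8, -0.4]
gripper_width: 39.9
```

```bash
cat >> h.py <<'E'
S1=np.array([480.5,-5.3,103]);S2=np.array([544,3.2,103]);S3=np.array([607,12.3,103])
def off(S):
    R0,p0,s=cur(); d=p0-19*R0[:,2]-S; R1,p1=target(S)
    print("enc off",[(d@e).round(1) for e in (EX,EY,EZ)],"force",s["force"].round(1),"enc x,y",(s["force"]@EX).round(1),(s["force"]@EY).round(1),"w",s["gripper_width"].round(1),"t",s["time_s"])
    rows([(R0,p0),(R1,p1)])
    print("up in tool",(R0.T@EZ).round(3))
E
python3 - <<'E'
from h import *
off(S1); f=grab("wrist","w4")
E
```

```text
Traceback (most recent call last):
  File "h.py", line 39, in off
    print("enc off",[(d@e).round(1) for e in (EX,EY,EZ)],"force",s["force"].round(1),"enc x,y",(s["force"]@EX).round(1),(s["force"]@EY).round(1),"w",s["gripper_width"].round(1),"t",s["time_s"])
                                                                                                                                                     ^^^^^^^^^^^^^^^^^^^^^^^^
AttributeError: 'float' object has no attribute 'round'
```

```bash
sed -i 's/s\["gripper_width"\].round(1)/round(s["gripper_width"],1)/' h.py
python3 - <<'E'
from h import *
off(S1); f=grab("wrist","w4")
E
```

```text
enc off [np.float64(-0.1), np.float64(0.2), np.float64(-1.8)] force [ 0.6  0.8 -0.4] enc x,y -0.7 0.8 w 39.9 t 5.65
[ [-0.0, -0.1, -0.0] , [-0.3, 1.3, -1.3] ] |w|0.1 |d|1.9
up in tool [ 0.002  0.681 -0.732]
```

View pics/w4.png

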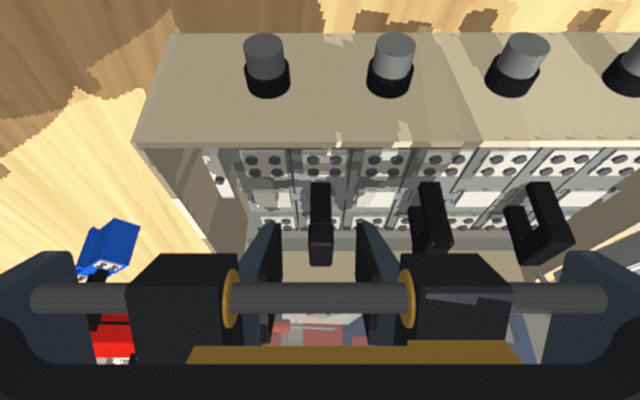

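Request:
servo_tool(plan=[[[0,0,0],[0,0.7,-0.7],14],[[0,0,0],[0,0,0],10],[[0,0,0],[0,0,0],5],[[0,0,0],[0,0,0],5],[[0,0,0],[0,0,0],5],[[0,0,0],[0,0.7,-0.7],5],[[0,0,0],[0,1,-1],5],[[0,0,0],[0,1,-1],5],[[0,0,0],[0,1.4,-1.4],5],[[0,0,0],[0,1.4,-1.4],5]], squeeze=8)

```text
time_s: 6.95
ee_pos: [483.6, -17.2, 89.5]
ee_rot: [137.6, 0.0, 8.4]
force: [4.3, -4.1, -11.5]
gripper_width: 13.7
```

```bash
python3 - <<'E'
from h import *
off(S1); f=grab("wrist","w5"); crop(f,200,120,300,150,2.6,"w5c")
E
```

```text
enc off [np.float64(-0.6), np.float64(1.3), np.float64(0.5)] force [  4.3  -4.1 -11.5] enc x,y 4.7 3.6 w 13.7 t 6.95
[ [-0.6, -0.2, 0.2] , [-1.4, 0.3, 0.8] ] |w|0.6 |d|1.6
up in tool [-0.     0.675 -0.738]
```

View pics/w5c.png

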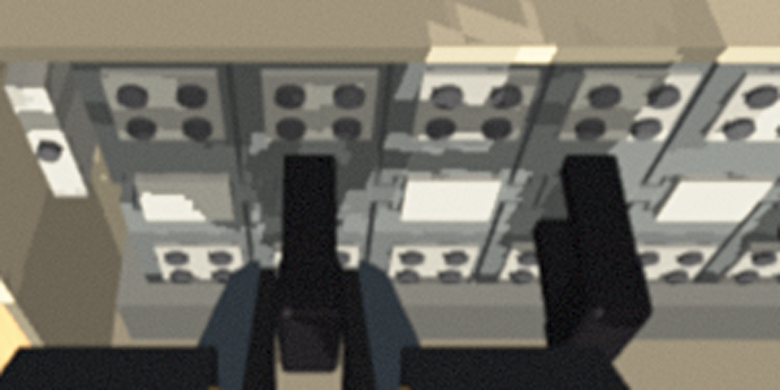

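Request:
servo_tool(plan=[[[0,0,0],[0,-0.7,0.7],40],[[0,0,0],[0,0,0],40],[[-0.6,0,0],[0,0,-12],40],[[0,0,0],[0,0,-24],40],[[0,0,0],[12,0,-12],40],[[0,0,0],[26,0,0],40],[[0,0,0],[20,0,0],40],[[0,0,0],[5,0,0],40],[[0,0,0],[0,0,0],40],[[0,0,0],[0,0,0],40]])

```text
time_s: 8.25
ee_pos: [540.4, 29.1, 129.7]
ee_rot: [136.8, -0.1, 8.4]
force: [-0.7, 0.3, -0.5]
gripper_width: 39.8
```

```bash
python3 - <<'E'
from h import *
off(S2)
f=grab("scene"); crop(f,245,130,160,130,5,"s4")
E
```

```text
enc off [np.float64(-39.1), np.float64(-0.0), np.float64(40.5)] force [-0.7  0.3 -0.5] enc x,y -0.4 -0.6 w 39.8 t 8.25
[ [0.2, -0.3, 0.2] , [-0.3, 0.8, 56.3] ] |w|0.4 |d|56.3
up in tool [ 0.001  0.684 -0.729]
```

View pics/s4.png

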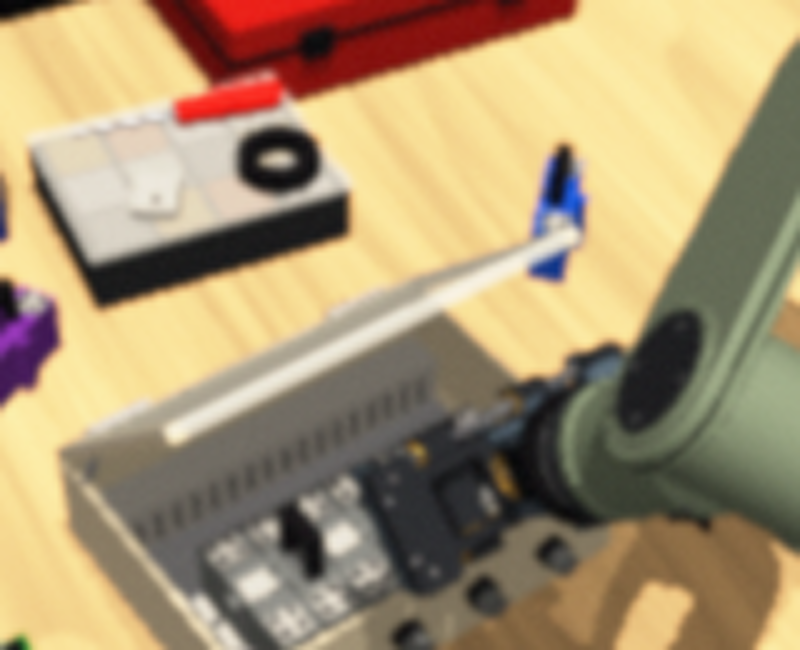

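Request:
servo_tool(plan=[[[0.2,-0.2,0.2],[0,1,8],40],[[0,0,0],[0,0,14],40],[[0,0,0],[0,0,14],40],[[0,0,0],[0,0,12],40],[[0,0,0],[0,0.5,5],40],[[0,0,0],[0,0.5,1],40],[[0,0,0],[0,0,0],40],[[0,0,0],[0,0,0],40],[[0,0,0],[0,0,0],35],[[0,0,0],[0,0,0],30]])

```text
time_s: 9.55
ee_pos: [545.2, -12.0, 88.9]
ee_rot: [137.0, -0.0, 8.1]
force: [-0.2, -0.1, -0.9]
gripper_width: 30.6
```

```bash
python3 - <<'E'
from h import *
off(S2); f=grab("wrist","w6"); crop(f,150,100,340,200,2.3,"w6c")
E
```

```text
enc off [np.float64(2.2), np.float64(-1.0), np.float64(-0.2)] force [-0.2 -0.1 -0.9] enc x,y 0.1 -0.3 w 30.6 t 9.55
[ [-0.0, -0.0, -0.0] , [1.0, -1.5, -1.7] ] |w|0.0 |d|2.4
up in tool [ 0.     0.682 -0.732]
```

View pics/w6c.png

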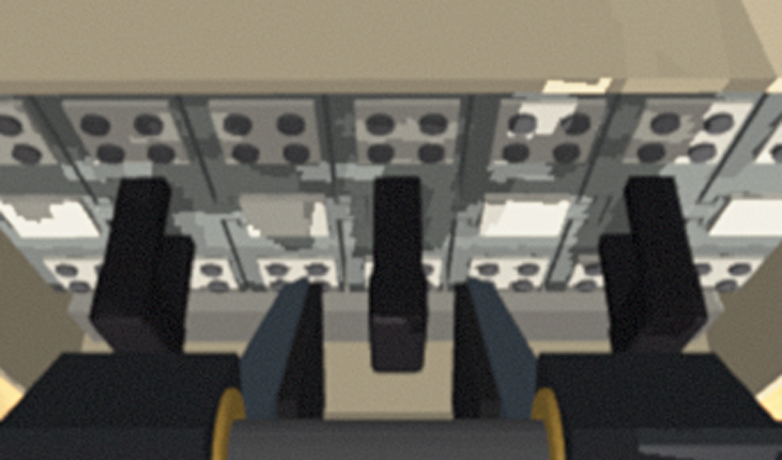

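Request:
servo_tool(plan=[[[0,0,0],[1,-1,-1],20],[[0,0,0],[0,0,0],10],[[0,0,0],[0,0,0],5],[[0,0,0],[0,0,0],5],[[0,0,0],[0,0,0],5],[[0,0,0],[0,0.7,-0.7],5],[[0,0,0],[0,1,-1],5],[[0,0,0],[0,1,-1],5],[[0,0,0],[0,1.4,-1.4],5],[[0,0,0],[0,1.4,-1.4],5]], squeeze=8)

```text
time_s: 10.85
ee_pos: [547.1, -9.6, 89.5]
ee_rot: [137.5, 0.1, 8.3]
force: [4.1, -4.1, -12.2]
gripper_width: 13.7
```

```bash
python3 - <<'E'
from h import *
off(S2); f=grab("wrist"); crop(f,150,100,340,200,2.3,"w7c")
E
```

```text
enc off [np.float64(0.3), np.float64(1.2), np.float64(0.5)] force [  4.1  -4.1 -12.2] enc x,y 4.6 3.5 w 13.7 t 10.85
[ [-0.5, -0.1, 0.3] , [-1.2, -0.4, 0.2] ] |w|0.6 |d|1.3
up in tool [-0.002  0.675 -0.738]
```

View pics/w7c.png

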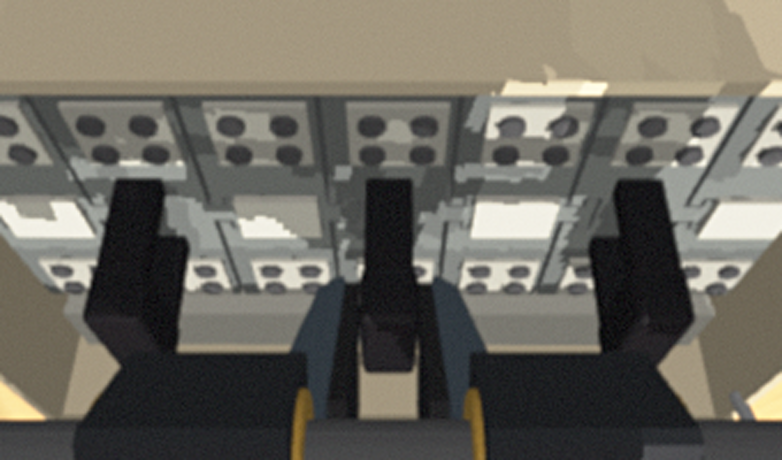

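Request:
servo_tool(plan=[[[0,0,0],[0,-0.7,0.7],40],[[0,0,0],[0,0,0],40],[[-0.6,0,0],[0,0,-12],40],[[0,0,0],[0,0,-24],40],[[0,0,0],[12,0,-12],40],[[0,0,0],[26,0,0],40],[[0,0,0],[20,0,0],40],[[0,0,0],[5,0,0],40],[[0,0,0],[0,0,0],40],[[0,0,0],[0,0,0],40]])

```text
time_s: 12.15
ee_pos: [603.9, 36.7, 130.6]
ee_rot: [136.8, 0.0, 8.3]
force: [0.7, 0.3, 0.9]
gripper_width: 40.3
```

```bash
python3 - <<'E'
from h import *
off(S3)
E
```

```text
enc off [np.float64(-37.6), np.float64(0.4), np.float64(41.4)] force [0.7 0.3 0.9] enc x,y -0.2 0.7 w 40.3 t 12.15
[ [0.2, -0.2, 0.2] , [-0.5, -1.0, 56.0] ] |w|0.3 |d|56.0
up in tool [-0.     0.685 -0.729]
```

Request:
servo_tool(plan=[[[0.2,-0.2,0.2],[0,-1,8],40],[[0,0,0],[0,0,14],40],[[0,0,0],[0,0,14],40],[[0,0,0],[0,0,12],40],[[0,0,0],[0,0,4],40],[[0,0,0],[0,0,0],40],[[0,0,0],[0,0,0],40],[[0,0,0],[0,0,0],40],[[0,0,0],[0,0,0],35],[[0,0,0],[0,0,0],30]])

```text
time_s: 13.4
ee_pos: [607.8, -0.6, 89.3]
ee_rot: [137.0, 0.1, 8.0]
force: [-0.1, 0.1, -0.8]
gripper_width: 30.4
```

```bash
python3 - <<'E'
from h import *
off(S3); f=grab("wrist"); crop(f,150,100,340,200,2.3,"w8c")
E
```

```text
enc off [np.float64(-0.1), np.float64(-1.0), np.float64(0.2)] force [-0.1  0.1 -0.8] enc x,y -0.1 -0.1 w 30.4 t 13.4
[ [0.0, 0.1, 0.0] , [1.0, -0.1, 0.2] ] |w|0.1 |d|1.0
up in tool [-0.002  0.682 -0.731]
```

View pics/w8c.png

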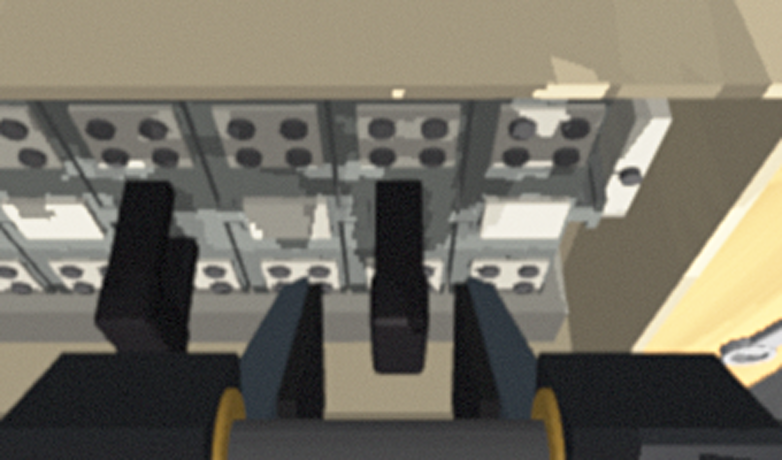

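Request:
servo_tool(plan=[[[0,0,0],[1.5,0,0],20],[[0,0,0],[0,0,0],10],[[0,0,0],[0,0,0],5],[[0,0,0],[0,0,0],5],[[0,0,0],[0,0,0],5],[[0,0,0],[0,0.7,-0.7],5],[[0,0,0],[0,1,-1],5],[[0,0,0],[0,1,-1],5],[[0,0,0],[0,1.4,-1.4],5],[[0,0,0],[0,1.4,-1.4],5]], squeeze=8)

```text
time_s: 14.7
ee_pos: [608.9, -0.3, 96.1]
ee_rot: [137.1, 0.2, 8.0]
force: [0.2, -0.2, -2.7]
gripper_width: 13.4
```

```bash
python3 - <<'E'
from h import *
off(S3); f=grab("wrist"); crop(f,150,100,340,200,2.3,"w9c")
E
```

```text
enc off [np.float64(-0.2), np.float64(0.2), np.float64(7.0)] force [ 0.2 -0.2 -2.7] enc x,y 0.2 0.1 w 13.4 t 14.7
[ [-0.1, 0.2, 0.1] , [-0.1, -4.6, 5.2] ] |w|0.2 |d|7.0
up in tool [-0.003  0.681 -0.732]
```

View pics/w9c.png

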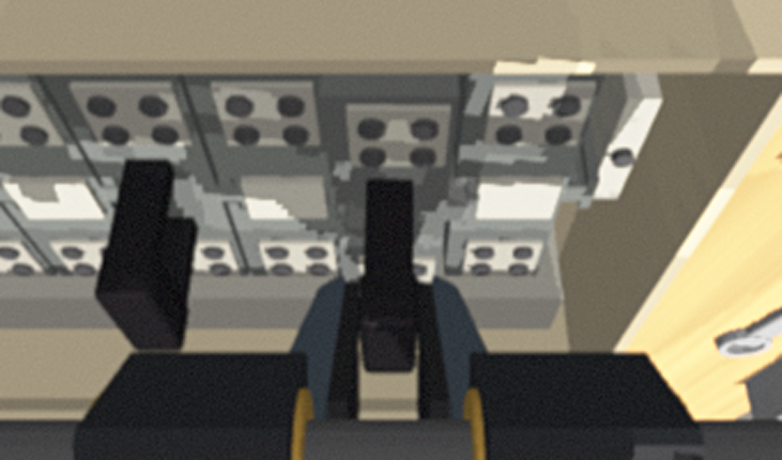

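Request:
servo_tool(plan=[[[0,0,0],[0,0,0],5],[[0,0,0],[0,0,0],5],[[0,0,0],[0,2,-2.2],5],[[0,0,0],[0,2.4,-2.6],5],[[0,0,0],[0,2.4,-2.6],5],[[0,0,0],[0,2.4,-2.6],5],[[0,0,0],[0,2.4,-2.6],5],[[0,0,0],[0,2.4,-2.6],5],[[0,0,0],[0,2.4,-2.6],5],[[0,0,0],[0,2.4,-2.6],5]], squeeze=25)

```text
time_s: 16.0
ee_pos: [608.8, -0.3, 126.2]
ee_rot: [137.1, 0.2, 8.0]
force: [-1.0, 0.2, -2.9]
gripper_width: 12.7
```

```bash
python3 - <<'E'
from h import *
off(S3); f=grab("wrist"); crop(f,150,100,340,200,2.3,"w10c");f=grab("scene"); crop(f,245,130,160,130,5,"s10")
E
```

```text
enc off [np.float64(-0.2), np.float64(0.1), np.float64(37.1)] force [-1.   0.2 -2.9] enc x,y -0.3 -1.0 w 12.7 t 16.0
[ [-0.1, 0.2, 0.0] , [0.1, -25.1, 27.3] ] |w|0.2 |d|37.1
up in tool [-0.003  0.681 -0.732]
```

View pics/w10c.png

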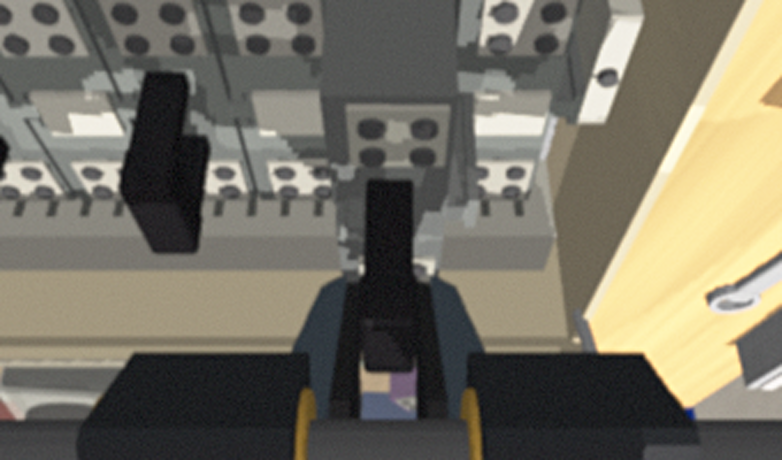

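View pics/s10.png

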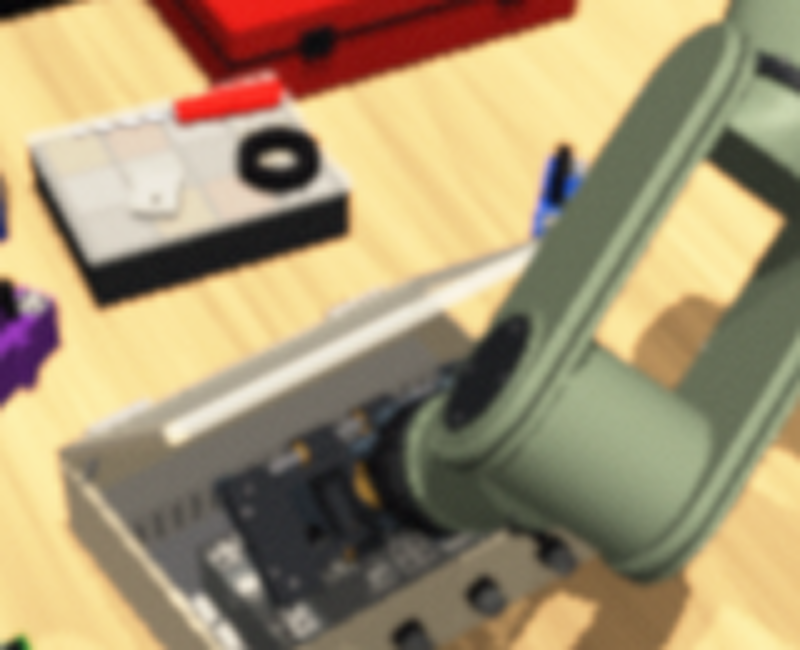

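Request:
servo_tool(plan=[[[0,0,0],[0,2.4,-2.6],5],[[0,0,0],[0,2.4,-2.6],5],[[0,0,0],[0,2.4,-2.6],5],[[0,0,0],[0,2.4,-2.6],5],[[0,0,0],[0,2.4,-2.6],5],[[0,0,0],[0,2.4,-2.6],5],[[0,0,0],[0,2.4,-2.6],5],[[0,0,0],[0,2.4,-2.6],5],[[0,0,0],[0,2.4,-2.6],5],[[0,0,0],[0,2.4,-2.6],5]])

```text
time_s: 17.35
ee_pos: [608.8, -0.0, 164.0]
ee_rot: [137.1, 0.2, 8.0]
force: [-0.6, 0.3, -2.0]
gripper_width: 13.2
```

```bash
python3 - <<'E'
from h import *
off(S3); f=grab("wrist","w11");f=grab("scene"); crop(f,205,130,200,150,4,"s11"); f=grab("top"); crop(f,165,105,240,180,3.2,"t11")
E
```

```text
enc off [np.float64(-0.5), np.float64(0.2), np.float64(74.9)] force [-0.6  0.3 -2. ] enc x,y -0.4 -0.5 w 13.2 t 17.35
[ [-0.1, 0.2, 0.0] , [0.1, -50.6, 55.2] ] |w|0.2 |d|74.9
up in tool [-0.003  0.681 -0.732]
```

View pics/w11.png

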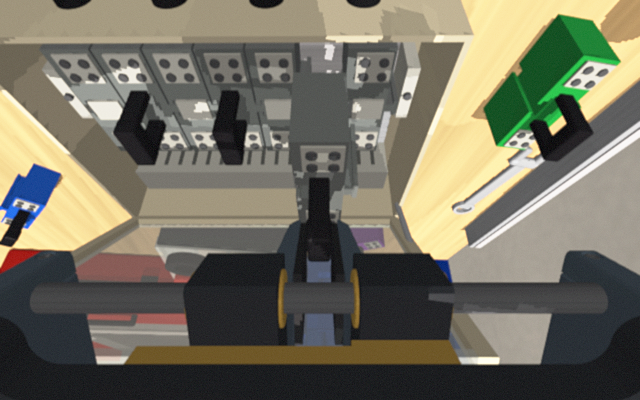

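View pics/s11.png

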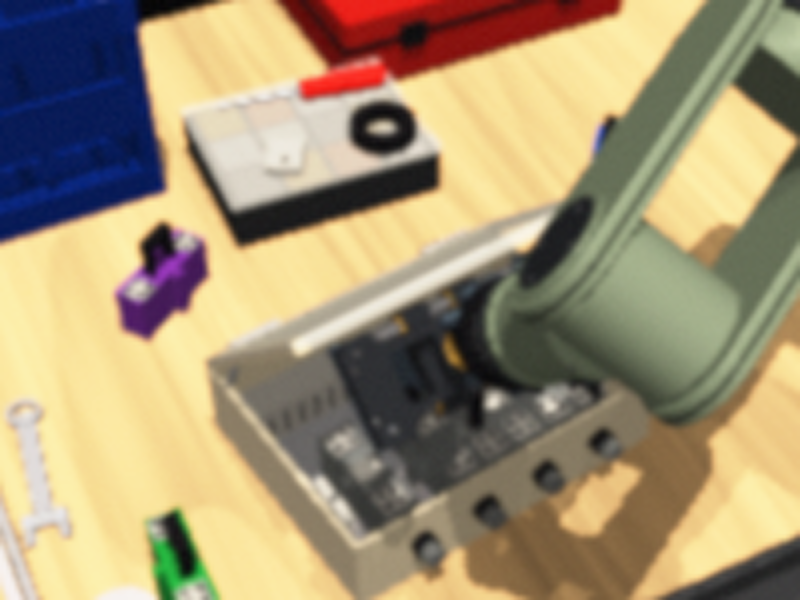

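View pics/t11.png

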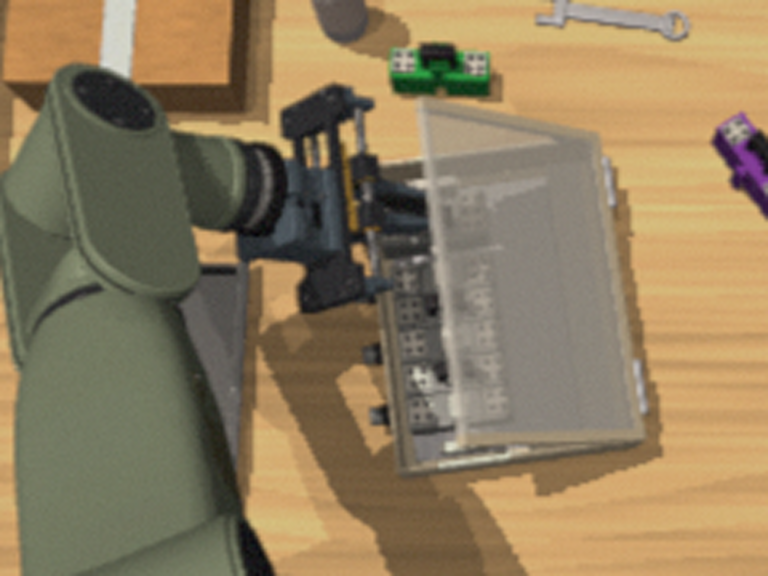

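```bash
python3 - <<'E'
from h import *
R0,p0,s=cur(); print(s["qpos"].round(1)); g=p0-19*R0[:,2]
T=np.array([516,295,103-20+4+1.]); print("grasp target at tray ~",T)
a=g+15*EZ-60*EX; b=T.copy(); b[2]=g[2]+15
for nm,q in (("a",a-g),("b-a",b-a),("down",T-b)): print(nm,q.round(1),(R0.T@q).round(1))
E
```

```text
[ 22.1  28.   92.2 -42.6  77.1  30.6]
grasp target at tray ~ [516. 295.  88.]
a [-8.5 59.4 15. ] [ -0.2 -33.7 -51.8]
b-a [-82.7 222.7   0. ] [ -51.  -170.  -157.9]
down [   0.     0.  -104.9] [  0.3 -71.4  76.8]
```

Request:
servo_tool(plan=[[[0,0,0],[0,-3,-5],5],[[0,0,0],[0,-6,-10],5],[[0,0,0],[0,-10,-15],5],[[0,0,0],[-2,-14,-18],5],[[0,0,0],[-5,-18,-18],5],[[0,0,0],[-6,-20,-18],5],[[0,0,0],[-6,-20,-18],5],[[0,0,0],[-6,-20,-18],5],[[0,0,0],[-6,-18,-17],5],[[0,0,0],[-5,-12,-11],5]], squeeze=35)

```text
time_s: 18.75
ee_pos: [540.5, 214.6, 177.9]
ee_rot: [137.3, 0.0, 8.3]
force: [-0.2, 0.1, -2.4]
gripper_width: 12.2
```

```bash
python3 - <<'E'
from h import *
R0,p0,s=cur(); print(s["qpos"].round(1)); g=p0-19*R0[:,2]; R1,_=target([0,0,0])
T=np.array([516,295,88.]); b=T.copy(); b[2]=g[2]
print("g",g.round(1))
for nm,q in (("b",b-g),("down",T-b)): print(nm,q.round(1),(R0.T@q).round(1))
print(R.from_matrix(R0.T@R1).as_rotvec(degrees=True).round(1), s["force"].round(1))
f=grab("wrist","w12");f=grab("scene"); crop(f,245,150,220,200,3,"s12")
E
```

```text
[ 41.4  32.   82.5 -34.7  91.8  40.2]
g [538.7 227.4 191.9]
b [-22.7  67.6   0. ] [-12.6 -51.6 -47.6]
down [   0.     0.  -103.9] [  0.  -70.4  76.3]
[-0.3 -0.1  0.2] [-0.2  0.1 -2.4]
```

View pics/w12.png

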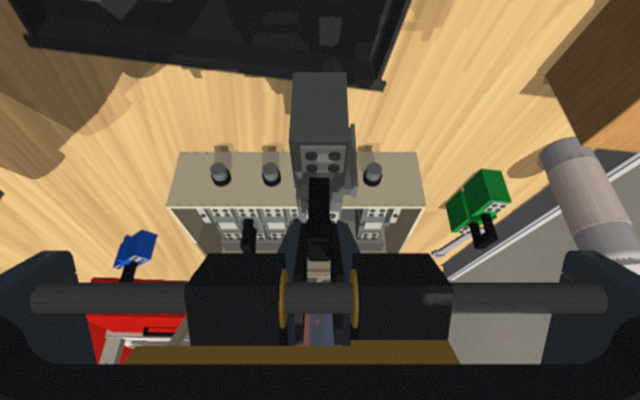

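View pics/s12.png

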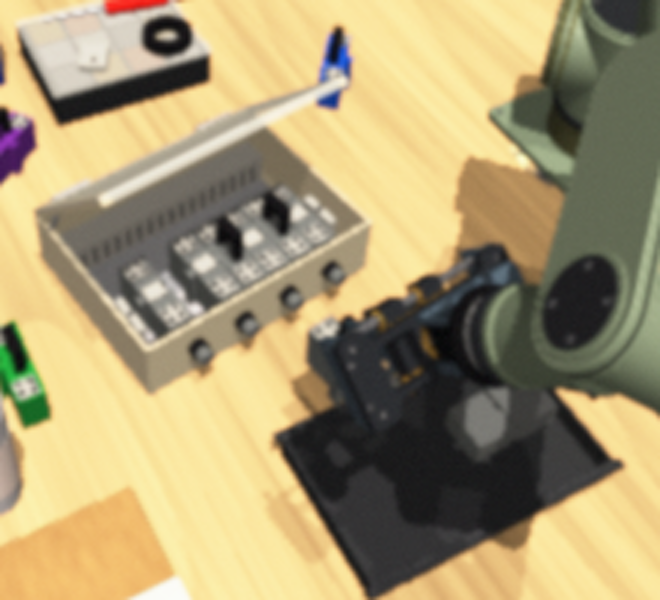

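Request:
servo_tool(plan=[[[0,0,0],[-3,-10,-9],5],[[0,0,0],[-3,-14,-13],5],[[0,0,0],[-3,-14,-13],5],[[0,0,0],[-3,-14,-12],5],[[0,0,0],[0,-6,6],5],[[0,0,0],[0,-9,10],5],[[0,0,0],[0,-9,10],5],[[0,0,0],[0,-9,10],5],[[0,0,0],[0,-9,10],5],[[0,0,0],[0,-4,4],5]])

```text
time_s: 20.1
ee_pos: [517.4, 283.9, 103.5]
ee_rot: [137.2, 0.1, 8.2]
force: [0.4, 0.3, -2.1]
gripper_width: 12.6
```

```bash
python3 - <<'E'
from h import *
R0,p0,s=cur(); print(s["qpos"].round(1)); g=p0-19*R0[:,2]; R1,_=target([0,0,0])
T=np.array([516,295,88.]); 
print("g",g.round(1), "to go",(T-g).round(1),"down mm in tool /mm",(R0.T@-EZ).round(2))
print(R.from_matrix(R0.T@R1).as_rotvec(degrees=True).round(1), s["force"].round(1))
f=grab("wrist","w13");f=grab("top"); crop(f,145,155,140,140,4,"t13")
E
```

```text
[ 46.7  38.6  81.7 -32.1  89.8  47.4]
g [515.6 296.7 117.4] to go [  0.4  -1.7 -29.4] down mm in tool /mm [ 0.   -0.68  0.73]
[-0.2  0.   0.2] [ 0.4  0.3 -2.1]
```

View pics/w13.png

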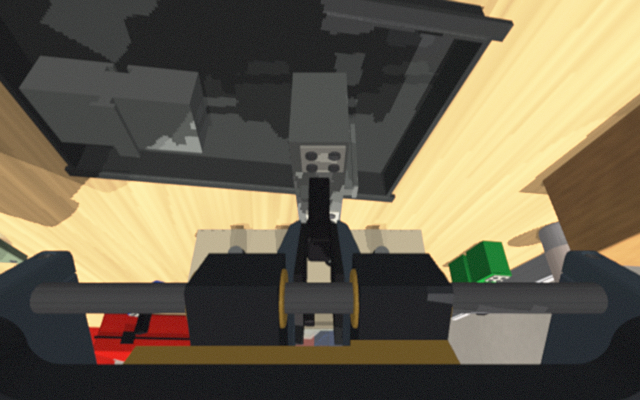

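View pics/t13.png

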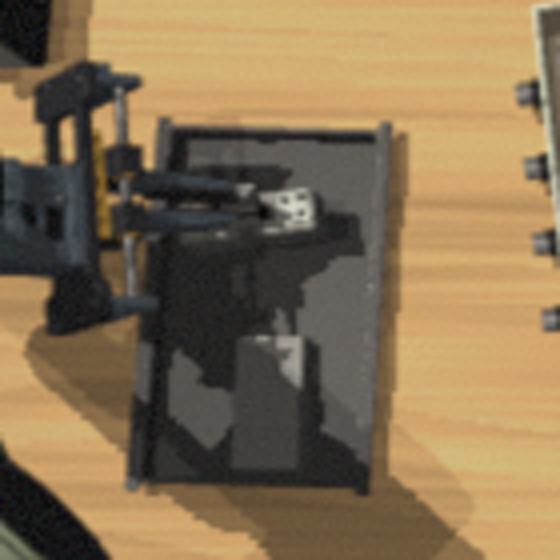

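Request:
servo_tool(plan=[[[0,0,0],[0,-2,2],5],[[0,0,0],[0,-3,3.2],5],[[0,0,0],[0,-3,3.2],5],[[0,0,0],[0,-3,3.2],5],[[0,0,0],[0,-2.5,2.7],5],[[0,0,0],[0,-1.5,1.6],5],[[0,0,0],[0,-0.7,0.7],5],[[0,0,0],[0,-0.7,0.7],5],[[0,0,0],[0,-0.7,0.7],5],[[0,0,0],[0,-0.7,0.7],5]])

```text
time_s: 21.45
ee_pos: [518.2, 285.2, 77.8]
ee_rot: [137.3, -0.1, 8.2]
force: [-0.1, -0.4, -1.6]
gripper_width: 12.8
```

```bash
python3 - <<'E'
from h import *
R0,p0,s=cur(); g=p0-19*R0[:,2]; print("g",g.round(1),s["force"].round(1))
E
```

```text
g [516.4 298.   91.8] [-0.1 -0.4 -1.6]
```

Request:
servo_tool(plan=[[[0,0,0],[0,-1,0.5],5],[[0,0,0],[0,-0.7,0.7],5],[[0,0,0],[0,-0.7,0.7],5],[[0,0,0],[0,-0.7,0.7],5],[[0,0,0],[0,-0.7,0.7],5],[[0,0,0],[0,-0.7,0.7],5],[[0,0,0],[0,-0.7,0.7],5],[[0,0,0],[0,-0.7,0.7],5],[[0,0,0],[0,0,0],5],[[0,0,0],[0,0,0],5]])

```text
time_s: 22.7
ee_pos: [518.9, 286.3, 73.2]
ee_rot: [137.2, -0.3, 8.3]
force: [0.5, 1.2, 2.1]
gripper_width: 12.7
```

```bash
python3 - <<'E'
from h import *
R0,p0,s=cur(); g=p0-19*R0[:,2]; print("g",g.round(1),s["force"].round(1)); f=grab("wrist","w14")
E
```

```text
g [517.  299.1  87.1] [0.5 1.2 2.1]
```

View pics/w14.png

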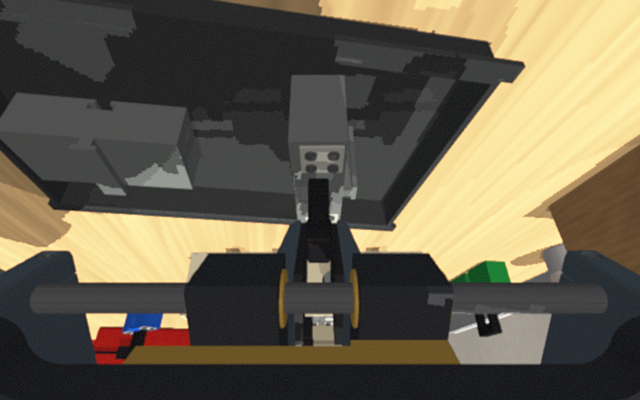

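Request:
servo_tool(plan=[[[0,0,0],[0,-0.3,0.3],5],[[0,0,0],[0,0,0],5],[[0,0,0],[0,0,0],20],[[0,0,0],[0,0,0],35],[[0,0,0],[0,0,0],45],[[0,0,0],[0,0,0],45],[[0,0,0],[0,0,-10],45],[[0,0,0],[0,0,-20],45],[[0,0,0],[0,0,-30],45],[[0,0,0],[0,0,-30],45]])

```text
time_s: 24.0
ee_pos: [508.8, 347.0, 139.1]
ee_rot: [137.0, -0.0, 8.2]
force: [0.7, 0.2, 0.7]
gripper_width: 45.0
```

Request:
servo_tool(plan=[[[0,0,0],[0,15,-30],45],[[0,0,0],[0,25,-30],45],[[0,0,0],[0,25,-30],45],[[0,0,0],[0,15,-15],45],[[0,0,0],[0,0,0],45],[[0,0,0],[0,0,0],45],[[0,0,0],[0,0,0],45],[[0,0,0],[0,0,0],45],[[0,0,0],[0,0,0],45],[[0,0,0],[0,0,0],45]])

```text
time_s: 25.25
ee_pos: [505.0, 364.2, 274.3]
ee_rot: [137.1, 0.0, 8.4]
force: [-0.8, 0.5, 0.7]
gripper_width: 45.1
```

```bash
python3 - <<'E'
from h import *
print(env.state()["force"].round(1))
f=grab("wrist","w15");s=grab("scene");crop(s,245,150,220,200,3,"s15"); f=grab("top"); crop(f,145,125,240,170,3.3,"t15")
E
```

```text
[-0.8  0.5  0.7]
```

View pics/w15.png

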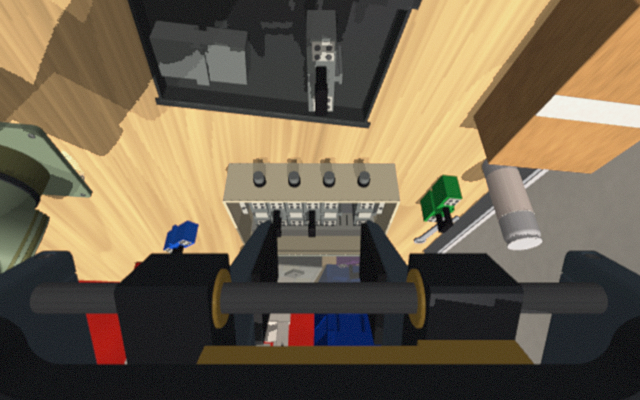

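View pics/s15.png

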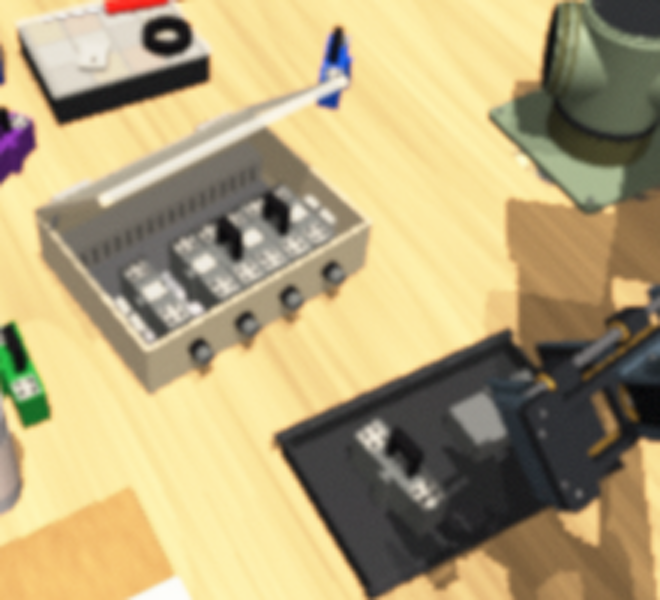

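View pics/t15.png

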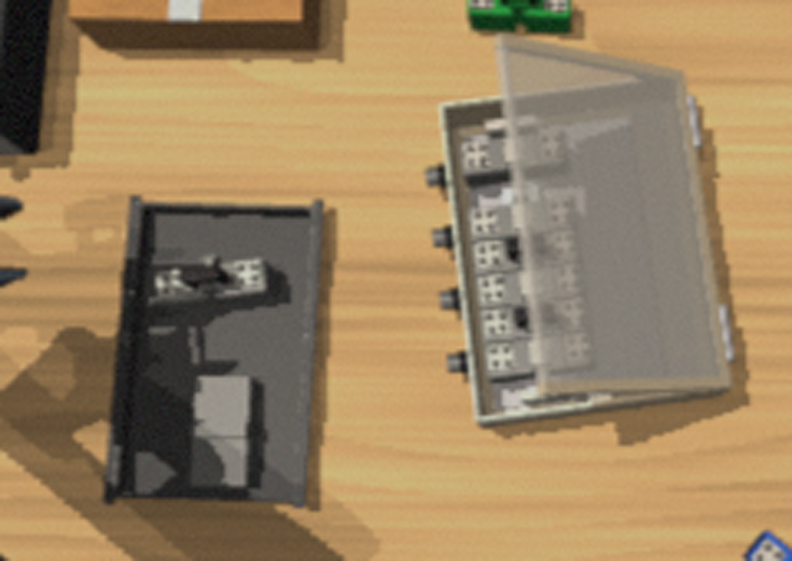

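```bash
python3 - <<'E'
from h import *
for n in("scene","top"):
    f=grab(n); x,y,w,h=(245,170,140,110) if n=="scene" else (265,125,110,135)
    g=cv2.cvtColor(f["pixels"],cv2.COLOR_RGB2GRAY)[y:y+h,x:x+w]; g=cv2.resize(g,None,fx=4,fy=4,interpolation=cv2.INTER_CUBIC)
    k,l,st,c=cv2.connectedComponentsWithStats((g<(55 if n=="scene" else 60)).astype(np.uint8))
    for i in range(1,k):
        if 200<st[i,4]<2000: print(n,(st[i,:4]/4).round(1)+[x,y,0,0],(c[i]/4+[x,y]).round(1))
R0,p0,s=cur(); print(s["force"].round(1),s["time_s"])
env.job_done()
E
```

```text
scene [245.  186.8   3.5   9. ] [246.3 191.1]
scene [245.  193.2  10.8  16.2] [250.  201.4]
scene [333.  214.2   8.   13.5] [337.  220.7]
scene [317.2 222.2   8.2  14.2] [321.4 229. ]
scene [246.5 258.8   7.   15. ] [250.  266.3]
scene [377.5 276.5   7.5   3.5] [381.9 278.6]
top [286.5 177.2  12.5   4.2] [292.6 179.2]
top [299.  197.5   3.2   6.2] [300.3 200.5]
top [301.5 218.5   3.2   5.8] [302.9 221.4]
[0.7 0.4 0.1] 25.5
the job is handed in; nothing more can be done
```

The unlatched module was the one in slot 3. It now stands upright in the clear part of the tray, and the job was handed in at 25.5 s; no verdict came back.

- **Finding it:** I gripped each module with 8 N and tugged gently. Slots 1 and 2 held against about 12 N. Slot 3 rose 7 mm with under 3 N.
- **Lift:** it came up 75 mm with the tool leaned 43° towards the gland wall. The tool stayed within 0.5 mm of straight up, and no readings or pictures suggested the cover was touched.
- **Set-down:** the fingers held the module until it pressed on the tray floor, with the wrist force going from -2 N to +2 N. The grip height was 87 mm, as expected, about 4 mm from the middle of the clear part. I then opened the gripper and backed away.
- **Last checks:** the pictures show the module upright in the tray. The grips in slots 1 and 2 have the same pixel centres as at the start. The old terminal, the parts visible on the case and the cover look untouched, though I judged those by eye only. The wrist reads almost no force, so the robot is clear of everything. None of the checks failed or disagreed.

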